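# White-reference check with a cordless probe

### The job

The tile in the white-reference well has just been changed and the well's cap only set on: first press the cap fully home. Then take the long-stemmed probe out of its stand and lower its stem upright through the guide hole of the cap, without touching the hole's walls or the tile, until the black depth ring on the stem is level with the mouth of the hole (stem tip 10 mm above the tile). Hold it there, still and centred, for two seconds for the reading, and finish still holding it; leave the short probe, the vial and the spare dish as they are.

Things in the scene. Friction and masses are not known exactly. Their poses are not given: they have to be found in the camera images.
- well: white-reference well, fixed to the desk: round dark steel housing, 92 mm diameter, 52 mm high to its rim, on a round foot flange of 110 mm diameter and 8 mm thick; origin at the centre of its underside on the desk, z up. Its axis is the axis of the tile, the cap and the guide hole
- tile_top (a point): centre of the upper face of the white reference tile (60 mm diameter) inside the well, 20 mm above the desk, hidden under the cap; z up
- cap (a joint): how far the aluminium cap has been pushed down into the well (m): 0 = stands 5 mm proud of the well's rim, 0.005 = fully home, its flange flush on the rim. It starts proud, slides straight down against about 6 N of O-ring friction wherever on its top it is pressed, and stays where it is left
- cap_mouth (a point): centre of the mouth of the guide hole, at the top of the cap's collar (80 mm above the desk when the cap is home, 85 mm when 5 mm proud); z up along the hole. The hole is 20 mm in diameter and 28 mm long, vertical, and opens below into the hollow well. The collar is 36 mm in diameter and stands 18 mm above the flat flange, a ring of 92 mm outer diameter to press on: its flat lies between 18 and 44 mm from the axis (three small screw heads 1.5 mm high at 23 mm)
- probe_tip (a point): lower end of the steel stem of the long probe (cordless, grey handle, about 0.12 kg), on its axis; z points along the stem to the handle (up in the stand). The stem is 11 mm in diameter and 95 mm long, with a 2 mm wide black depth ring 50 mm above the tip; the handle follows above the stem
- probe_grip (a point): centre of the long probe's handle, half-way up: the handle is a round cylinder 26 mm in diameter and 70 mm long, from 35 mm below to 35 mm above this point; z along the probe to its top. In the stand this point is 35 mm above the stand's top plate
- stand: parking stand, two grey plates joined by four thin steel pillars, fixed to the desk, 160 mm long along its own y, 76 mm along its own x, 105 mm high, open all round; origin at the centre of its underside. Its top plate has two holes of 14 mm, 40 mm either side of the centre along its y; one probe hangs in each by the shoulder of its handle and lifts straight up and out (95 mm of stem for the long one, whose tip hangs 10 mm above the desk). Which probe is in which hole changes
- short_probe: the other probe in the stand, to be left there: thicker, squat grey handle 34 mm in diameter and 45 mm high on a stem only 50 mm long without a ring; its top stands 150 mm above the desk, so carry the long one higher than that or round it; origin at the lower end of its stem, z up
- vial: closed glass vial, 24 mm diameter, 53 mm high, standing on the desk between well and stand; origin at the centre of its underside
- spare_dish: round sample dish filled with meal, 66 mm diameter, 12 mm high, on the desk behind the well; origin at the centre of its underside
Mind the look-alikes: they are no part of the job. Leave any purple look-alike of the part that bears probe_tip alone.

How it is judged:
By the outcome, as a careful person would: the job done as asked, in the order asked, and still so for the second after the job is handed in, while the arm keeps its last pose, push and grip.
It also fails if it takes over 64 s, if anything falls off the work surface, if the arm or the gripper's body presses on something with over 40 N, if the wrist force passes 120 N, or if a joint passes its speed limit or range.

### The arm

A 6-joint arm with a two-finger parallel gripper is mounted at the origin on a cart in front of the work surface, level with it; the furniture and walls round the work are solid. World frame = base frame: x ahead of the robot, y to its left, z up, the work surface at z = 0. Lengths are in mm, angles in rad, forces in N, time in s.
With the tool pointing down it reaches from about 250 to 800 mm from the base axis. Payload 8.5 kg.
Tool frame: the origin (TCP) lies on the centre line of the jaws, within the pads' length; the fingertips stand 25 mm ahead of it and the grasp point (between the pads) lies 6 mm ahead of it; x points along the fingers, y is the direction in which the jaws open and shut, and the axes are right-handed (so a half turn about x gives the same grasp; the last joint's range is limited). The gripper opens to 85 mm and grips with 20 to 120 N. Pads are 22 mm wide; open, the fingers measure 114 mm over their backs; the gripper's body (76 mm by 85 mm) begins 54 mm behind the grasp point. The pads swing forward as they close: fully open they stand 13 mm farther back than shut.
Start: joints at [1.158, 0.238, -0.013, 1.319, 0, 1.571], TCP at [210.599, 480.863, 256.276] pointing down, gripper open.
Joint ranges: [-2.66, 2.66], [-1.03, 1.9], [-1.14, 1.46], [-1.82, 2.27], [-1.45, 1.34], [-3.14, 3.14]. Speed limits (rad/s): [2.22, 2.22, 2.79, 3.14, 3.14, 3.14].

### API

Orientations are given as a 3x3 rotation matrix whose columns are the frame's x, y, z axes.
In Python, from station import robot gives the robot as it stands.
- The arm moves only by the shell command python3 -m jog 'ROWS' [FORCE]. ROWS is JSON, a list of rows, each a list of 7 numbers: the finger opening in mm, from 0 to 85.4, then the shift along the tool's x, y, z in mm, then the turn, a rotation vector about the tool's x, y, z in degrees. In form: [[grip, dx, dy, dz, ax, ay, az], ...]. A call has 1 to 12 rows; each row is the pose to reach, as a shift and turn from the pose measured when the call began, along the tool's axes at that moment; what a row does not reach only later rows make up. A row lasts 1/10 s, in which the tool goes at most 50 mm and 8.59 degrees, less where a joint would pass 70% of its speed; a pose out of reach is approached as far as the arm can. A call with a gripper value outside its range is refused whole. The fingers move at their own pace and stop on an object; FORCE is the grip in N (left out, the last holds). Time passes only in rows, so rows that repeat a pose let the fingers close. It gives the time, the measured TCP pose, the force and the opening at its end, in the units of the state.
- robot.state(): the state, without advancing time (a new reading comes with each control period).
- robot.read_camera(name): name is "side" or "top"; returns a dict with "image" (420x560x3 uint8, red, green, blue), "depth" (420x560 float32, mm along the optical axis (not along the pixel's ray), 0 where there is no reading), "fov_y" (degrees; the focal length in pixels is half the picture's height over the tangent of half this angle, whatever the lens; pixels are square), "cx", "cy" (the principal point, pixels), "pose" (4x4, takes a point from camera to world coordinates). Camera axes: x right, y down, z forward; pixel columns grow to the right and rows downward; lengths in mm; the calibration is good to about 2 mm. A picture is of the moment at which its call begins.
- robot.job_done(): hands the job in, once; it reports no verdict.
The state is a dict: "clock": time; "q": joint angles; "joint_velocities": joint speeds; "effort": joint torques, N m; "eef_pos": TCP position; "ee_rot": TCP orientation; "wrist_force": force on the tool from outside, world axes, zero at the start; "moment": the same for the moment, N m; "gripper_width": finger opening in mm.
Only numpy, scipy, OpenCV 4.12 (cv2) and the standard library are available. Lean on these libraries where they do the work, as an engineer would, in place of code of your own. Each camera call takes 0.05 s, during which the arm holds its last target.

## Working session

There is one attempt and no reset: what is moved stays moved. The work goes in short steps, Python scripts to look and compute and a shell command to move; the robot and the scene stay as the last step left them, time stands still between calls to the robot, and variables do not carry over. Pictures are saved under pics/ and viewed, and the job is handed in when it is done.

```bash
ls; mkdir -p pics
cat > h.py <<'E'
import numpy as np, cv2
from station import robot
def cam(n):
    c=robot.read_camera(n); np.savez('last_'+n,**{k:np.array(v) for k,v in c.items()}); return c
def load(n): return dict(np.load('last_'+n+'.npz'))
def f(c): return c['image'].shape[0]/2/np.tan(np.radians(float(c['fov_y']))/2)
def pt(c,u,v,d=None):
    d=float(c['depth'][int(round(v)),int(round(u))]) if d is None else d
    k=f(c); p=np.array([(u-c['cx'])/k*d,(v-c['cy'])/k*d,d,1]); return (c['pose']@p)[:3]
def ptz(c,u,v,z):
    k=f(c); r=c['pose'][:3,:3]@np.array([(u-c['cx'])/k,(v-c['cy'])/k,1]); o=c['pose'][:3,3]
    return o+r*(z-o[2])/r[2]
def proj(c,p):
    q=np.linalg.inv(c['pose'])@np.append(p,1); k=f(c); return q[0]/q[2]*k+c['cx'],q[1]/q[2]*k+c['cy']
def save(n,im,s=1):
    cv2.imwrite('pics/'+n+'.png',cv2.cvtColor(cv2.resize(im,None,fx=s,fy=s,interpolation=cv2.INTER_CUBIC),cv2.COLOR_RGB2BGR))
E
python3 - <<'E'
from h import *
for n in('side','top'):
    c=cam(n); save(n+'0',c['image'],1.4); print(n,c['fov_y'],c['cx'],c['cy'],c['pose'].round(3).tolist())
print(robot.state())
E
```

```text
pics
side 55.33365740929928 278.79681763317467 217.57077749226175 [[0.997, 0.029, -0.071, 611.667], [0.075, -0.581, 0.81, -599.472], [-0.018, -0.813, -0.582, 655.128], [0.0, 0.0, 0.0, 1.0]]
top 42.64120176389653 273.1057764721277 201.43239082489714 [[-0.005, -0.974, 0.227, 314.264], [-1.0, 0.006, 0.002, 102.716], [-0.003, -0.227, -0.974, 1191.124], [0.0, 0.0, 0.0, 1.0]]
{'clock': 0.1, 'q': array([ 1.15797592e+00,  2.38698620e-01, -1.41620118e-02,  1.31919368e+00,
       -1.51362671e-06,  1.57077123e+00]), 'joint_velocities': array([ 0.0008528 , -0.00111942,  0.00286617,  0.00116845, -0.00053754,
        0.00082716]), 'effort': array([-4.58592913e-04, -5.39722002e+01,  3.46996629e+01,  1.34689824e-02,
       -2.75695106e-05,  1.63770591e-05]), 'eef_pos': array([210.49242054, 480.58783809, 255.75660983]), 'ee_rot': array([[-5.03309303e-04,  4.01171079e-01,  9.16003009e-01],
       [-1.15291092e-03,  9.16002283e-01, -4.01171395e-01],
       [-9.99999209e-01, -1.25798317e-03,  1.48204890e-06]]), 'wrist_force': array([-0.19022618, -0.24914351,  0.74282637]), 'moment': array([ 0.01421293, -0.00891775, -0.02218916]), 'gripper_width': 85.29840820260806}
```

View pics/side0.png

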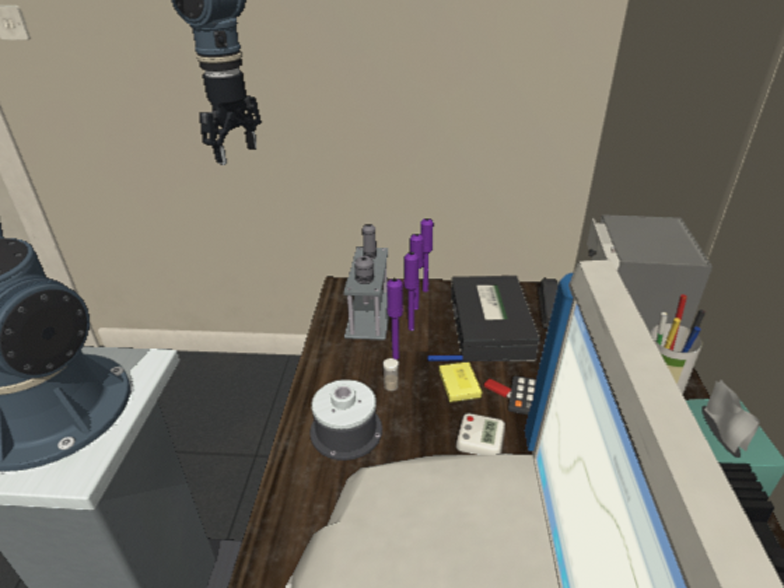

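View pics/top0.png

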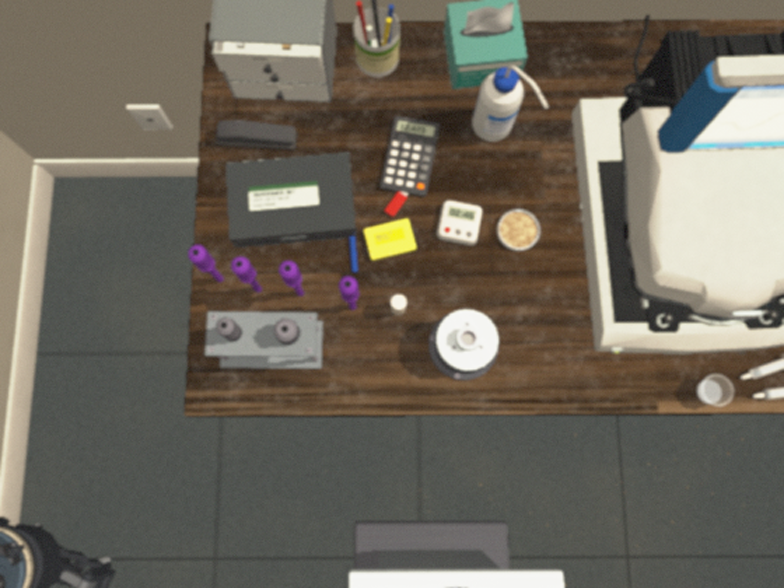

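Run:
```python
from h import *
s=load('side');t=load('top')
save('s1',s['image'][150:255,225:320],6)
save('t1',t['image'][170:280,135:240],5)
save('t2',t['image'][205:275,295:370],8)
save('s2',s['image'][260:335,210:285],8)
for u,v in[(163,233),(205,236),(334,241),(285,216),(370,164)]: print(u,v,pt(t,u,v).round(1))
```

```text
163 233 [490.3 316.5 173.4]
205 236 [488.1 238.9 149.5]
334 241 [497.4 -28.1  17.5]
285 216 [547.   79.8  52.4]
370 164 [ 676.  -116.8   10.3]
```

View pics/s1.png

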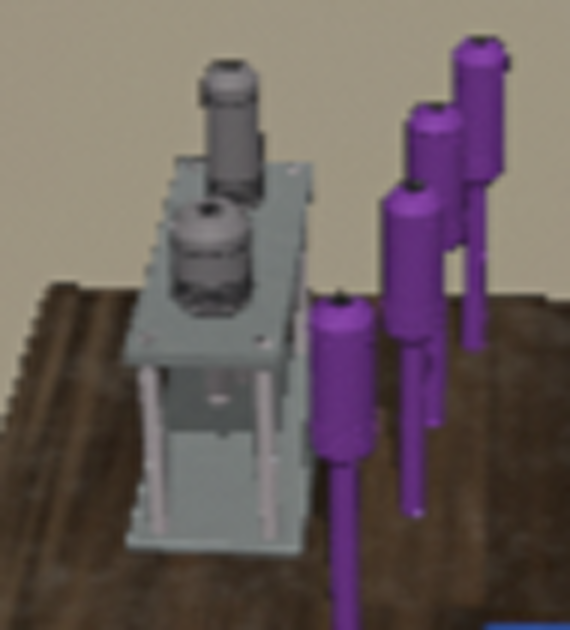

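View pics/t1.png

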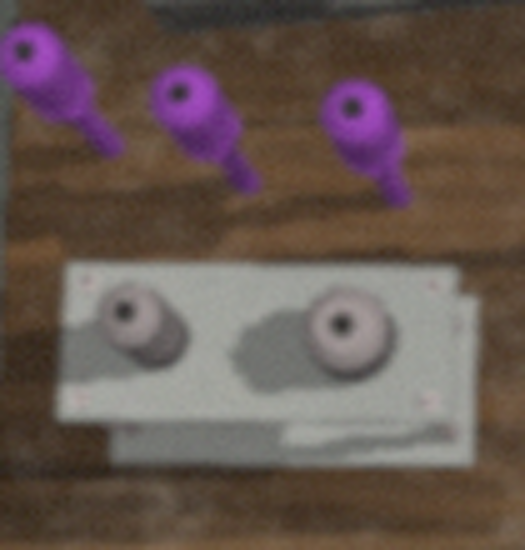

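View pics/t2.png

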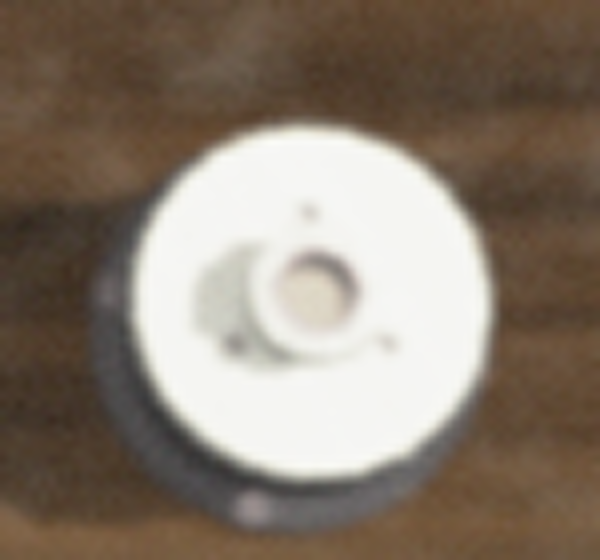

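View pics/s2.png

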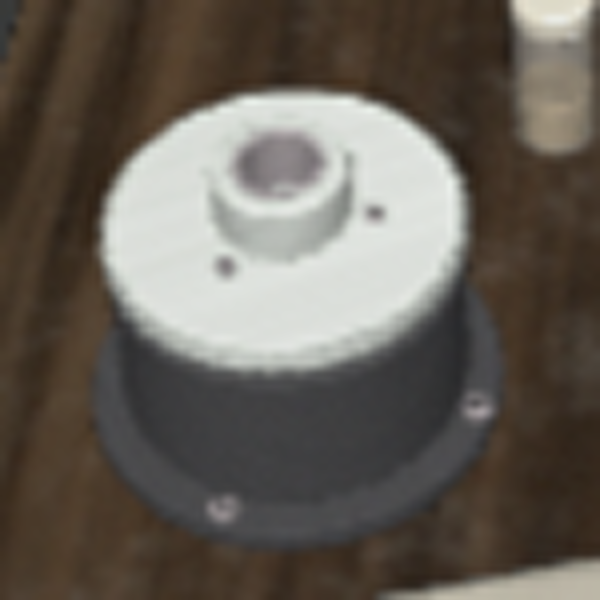

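Run:
```python
from h import *
s=load('side');t=load('top')
g=lambda X,Y,u0,v0,k:((X+.5)/k-.5+u0,(Y+.5)/k-.5+v0)
print('flange top',ptz(t,*g(311.5,301.5,295,205,8),67))
print('mouth top',ptz(t,*g(317,288,295,205,8),85))
print('mouth side',ptz(s,*g(281,163,210,260,8),85))
print('flange side',ptz(s,*g(285,227,210,260,8),67))
# segmentation-based: bright pixels with depth-> z around 67
for n,c in(('top',t),('side',s)):
    d=c['depth'];v,u=np.mgrid[0:420,0:560];k=f(c)
    P=np.stack([(u-c['cx'])/k*d,(v-c['cy'])/k*d,d,np.ones_like(d)],-1)@c['pose'].T
    P=P[...,:3]
    m=(abs(P[...,0]-495)<80)&(abs(P[...,1]+25)<80)&(P[...,2]>60)&(P[...,2]<74)&(c['image'].min(-1)>150)
    q=P[m];print(n,m.sum(),q.min(0).round(1),q.max(0).round(1),((q.min(0)+q.max(0))/2).round(1),np.median(q[:,2]))
    m=(abs(P[...,0]-495)<80)&(abs(P[...,1]+25)<80)&(P[...,2]>80);q=P[m];print(' collar',m.sum(),q.min(0).round(1),q.max(0).round(1))
    for y,z0 in((317,140),(240,140)):
        m=(abs(P[...,0]-485)<30)&(abs(P[...,1]-y)<30)&(P[...,2]>112);q=P[m];print(' probe',y,m.sum(),q.min(0).round(1),q.max(0).round(1),q.mean(0).round(1))
    m=(abs(P[...,0]-485)<70)&(abs(P[...,1]-275)<120)&(abs(P[...,2]-105)<6);q=P[m];print(' plate',m.sum(),q.min(0).round(1),q.max(0).round(1),q.mean(0).round(1)); 
    r=cv2.minAreaRect(q[:,:2].astype(np.float32));print(r)
# probe top circles
print('long top disc',ptz(t,*g(124,311,135,170,5),175), 'short',ptz(t,*g(342,324,135,170,5),150))
print('long side top',ptz(s,*g(230,68,225,150,6),175),'short',ptz(s,*g(209,210,225,150,6),150))
```

```text
flange top [487.02887829 -21.49188732  67.        ]
mouth top [487.78684112 -21.03597367  85.        ]
mouth side [489.6033669  -23.83418999  85.        ]
flange side [490.06706301 -28.38544141  67.        ]
top 1239 [441.3 -67.5  60. ] [533.5  23.6  74. ] [487.4 -21.9  67. ] 65.40480175921539
 collar 143 [470.4 -39.7  80. ] [504.5  -6.   87.7]
 probe 317 225 [478.7 308.8 112.7] [503.3 333.  177.8] [489.1 318.5 158.5]
 probe 240 270 [474.1 225.3 112.2] [507.3 258.  154. ] [488.4 240.2 143.6]
 plate 1945 [458.1 157.   99. ] [542.6 363.3 111. ] [490.1 280.7 104. ]
((493.2119445800781, 258.988037109375), (79.64382934570312, 211.82717895507812), 5.587305545806885)
side 970 [443.4 -69.3  60.3] [534.4  21.4  73.4] [488.9 -23.9  66.8] 65.73397032344133
 collar 139 [471.6 -41.1  80.1] [504.9  -5.8  85.8]
 probe 317 222 [479.6 305.3 112.3] [505.2 326.9 175.5] [493.3 313.8 145.8]
 probe 240 228 [474.4 223.4 112. ] [508.1 251.8 151.3] [492.7 232.6 134.7]
 plate 554 [458.8 200.2  99. ] [524.5 365.5 111. ] [494.9 261.9 104.3]
((491.8178405761719, 282.9201965332031), (164.75392150878906, 64.51056671142578), 89.4049072265625)
long top disc [492.42072562 323.15578686 175.        ] short [491.17152141 242.85015684 150.        ]
long side top [493.59094702 317.39312817 175.        ] short [492.14698023 240.8019864  150.        ]
```

The steel long probe could be confused with these (coordinates in the 1.4× top view):
- The grey slim handle at (228,327). Its top is at 175 mm, so this is the long probe.
- The grey squat handle at (287,330). Its top is at 150 mm, so this is the short probe.
- Purple decoys at (203,258), (244,270), (291,274) and (349,290).

The crop confirms that the slim grey one in the far (+y) hole is the target. The well axis is at about (488,-22) and the probe at about (492.5,320). I'll move above the well first.

```bash
python3 -m jog '[[54,0,-29,38,0,0,0],[54,0,-58,76,4,0,0],[54,0,-87,114,8,0,0],[54,0,-116,152,12,0,0],[54,0,-145,190,16,0,0],[54,0,-175,228,20,0,0],[54,0,-204,266,24,0,0],[54,0,-233,304,28,0,0],[54,0,-262,342,32,0,0],[54,0,-291,380,36.4,0,0],[54,0,-320,418,36.4,0,0],[54,0,-349.3,456.4,36.4,0,0]]' 30
python3 - <<'E'
from h import *
s=load('side');t=load('top')
d=t['depth'];v,u=np.mgrid[0:420,0:560];k=f(t);c=t
P=(np.stack([(u-c['cx'])/k*d,(v-c['cy'])/k*d,d,np.ones_like(d)],-1)@c['pose'].T)[...,:3]
im=t['image'].astype(int);m=(im[...,0]>im[...,1]+30)&(im[...,2]>im[...,1]+30)&(P[...,2]>20)
n,l=cv2.connectedComponents(m.astype(np.uint8))
for i in range(1,n):
    q=P[l==i]
    if len(q)>30: print(len(q),q.min(0).round(),q.max(0).round())
E
```

```text
clock: 1.3
eef_pos: [488.8, -24.5, 256.1]
ee_rot: [[-0.001, 0.867, 0.499], [-0.001, 0.499, -0.867], [-1.0, -0.001, 0.001]]
wrist_force: [0.6, 0.4, 0.6]
gripper_width: 54.3
277 [585. 356.  21.] [611. 380. 168.]
248 [314. 103.  21.] [ 594.  318. 1191.]
236 [314. 103.  21.] [ 588.  250. 1191.]
210 [314. 103.  20.] [ 562.  165. 1191.]
```

```bash
python3 -m jog '[[54,40,0,0,0,0,0],[54,80,0,0,0,0,0],[54,110,0,0,0,0,0],[54,126,0,0,0,0,0],[54,126,0,0,0,0,0],[54,126,0,0,0,0,0]]'
python3 - <<'E'
from h import *
s=cam('side');t=cam('top')
save('s3',s['image'][200:340,180:320],4)
save('t3',t['image'][150:290,270:410],4)
E
```

```text
clock: 1.9
eef_pos: [488.8, -24.6, 130.3]
ee_rot: [[-0.001, 0.867, 0.499], [-0.001, 0.499, -0.867], [-1.0, -0.001, 0.0]]
wrist_force: [0.3, -0.3, 0.4]
gripper_width: 54.1
```

View pics/s3.png

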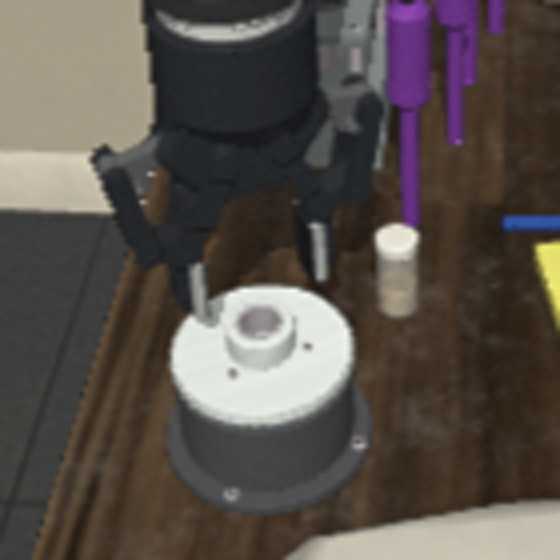

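View pics/t3.png

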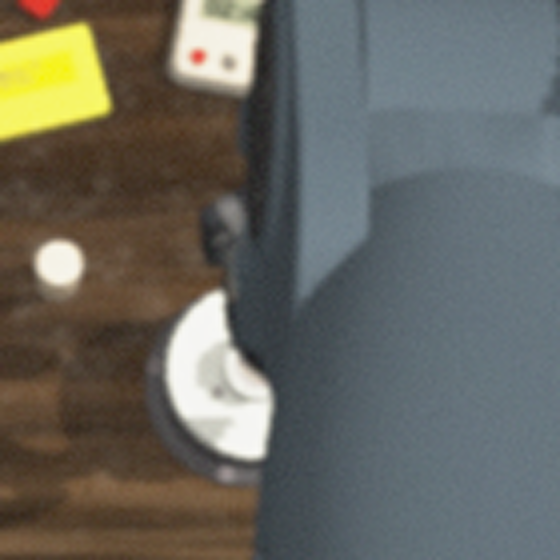

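Run:
```python
from h import *
s=load('side')
print([proj(s,[488.8,-24.6,z]) for z in(105,110,115)])
R=np.array([.867,.499,0])
for sg in(-1,1):
  for z in(105,110): 
    u,v=proj(s,np.array([488.8,-24.6,z])+sg*34*R); print(sg,z,((u-180)*4,(v-200)*4))
save('s4',s['image'][245:300,210:270],10)
```

```text
[(np.float64(243.55321177380947), np.float64(272.90715796246633)), (np.float64(243.37905337171705), np.float64(271.0528469937916)), (np.float64(243.20361073912127), np.float64(269.1848624803434))]
-1 105 (np.float64(189.3718509365316), np.float64(313.34976875144866))
-1 110 (np.float64(188.42305651229321), np.float64(305.9026427903452))
1 105 (np.float64(317.17853900864793), np.float64(270.5357046097206))
1 110 (np.float64(316.7199581278146), np.float64(263.149749640191))
```

View pics/s4.png

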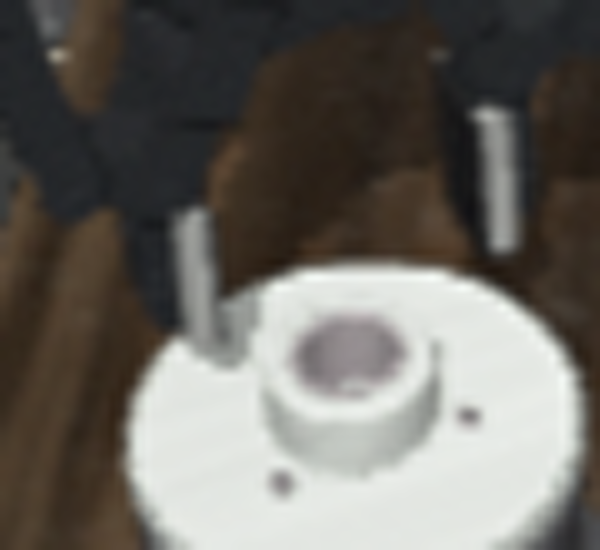

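```bash
python3 -m jog '[[54,10,1,-1.7,0,0,0],[54,20,1,-1.7,0,0,0],[54,28,1,-1.7,0,0,0],[54,31,1,-1.7,0,0,0],[54,34,1,-1.7,0,0,0]]'
python3 -m jog '[[54,1,0,0,0,0,0],[54,2,0,0,0,0,0],[54,3,0,0,0,0,0]]'
python3 -m jog '[[54,1,0,0,0,0,0],[54,2,0,0,0,0,0],[54,3,0,0,0,0,0]]'
```

```text
clock: 2.5
eef_pos: [489.3, -22.7, 96.7]
ee_rot: [[0.0, 0.867, 0.499], [-0.001, 0.499, -0.867], [-1.0, -0.0, 0.001]]
wrist_force: [0.6, -0.2, -0.2]
gripper_width: 53.8
clock: 2.8
eef_pos: [489.5, -22.6, 93.8]
ee_rot: [[0.001, 0.867, 0.499], [-0.001, 0.499, -0.867], [-1.0, 0.0, 0.001]]
wrist_force: [0.4, 1.0, 0.1]
gripper_width: 54.1
clock: 3.1
eef_pos: [489.5, -22.7, 90.7]
ee_rot: [[0.001, 0.867, 0.499], [-0.001, 0.499, -0.867], [-1.0, 0.0, 0.001]]
wrist_force: [-0.0, -0.3, -0.2]
gripper_width: 53.7
```

```bash
python3 -m jog '[[54,1,0,0,0,0,0],[54,2,0,0,0,0,0],[54,3,0,0,0,0,0]]'
python3 -m jog '[[54,1,0,0,0,0,0],[54,2,0,0,0,0,0]]'
python3 -m jog '[[54,1,0,0,0,0,0],[54,2,0,0,0,0,0]]'
```

```text
clock: 3.4
eef_pos: [489.6, -22.7, 87.7]
ee_rot: [[0.001, 0.867, 0.499], [-0.001, 0.499, -0.867], [-1.0, 0.0, 0.001]]
wrist_force: [-0.6, -0.2, -0.1]
gripper_width: 54.0
clock: 3.6
eef_pos: [489.6, -22.7, 85.9]
ee_rot: [[0.001, 0.867, 0.499], [-0.001, 0.499, -0.867], [-1.0, 0.0, 0.002]]
wrist_force: [-1.0, 1.0, 6.2]
gripper_width: 54.2
clock: 3.8
eef_pos: [489.6, -22.7, 84.1]
ee_rot: [[0.001, 0.867, 0.499], [-0.001, 0.499, -0.867], [-1.0, 0.001, 0.002]]
wrist_force: [-2.3, -0.4, 4.9]
gripper_width: 53.8
```

```bash
python3 -m jog '[[54,1,0,0,0,0,0],[54,2,0,0,0,0,0]]'
python3 -m jog '[[54,0.5,0,0,0,0,0],[54,1,0,0,0,0,0]]'
```

```text
clock: 4.0
eef_pos: [489.7, -22.7, 83.0]
ee_rot: [[0.002, 0.867, 0.499], [-0.001, 0.499, -0.867], [-1.0, 0.001, 0.002]]
wrist_force: [-6.3, 0.7, 26.4]
gripper_width: 54.1
clock: 4.2
eef_pos: [489.6, -22.7, 83.1]
ee_rot: [[0.003, 0.867, 0.499], [-0.001, 0.499, -0.867], [-1.0, 0.002, 0.002]]
wrist_force: [-6.3, 1.8, 21.0]
gripper_width: 54.3
```

```bash
python3 -m jog '[[54,2,0,0,0,0,0],[54,2,0,0,0,0,0],[54,2,0,0,0,0,0]]'
python3 -m jog '[[54,-30,0,0,0,0,0],[54,-80,0,0,0,0,0],[54,-130,0,0,0,0,0],[54,-130,0,0,0,0,0]]'
python3 - <<'E'
from h import *
s=cam('side')
save('s5',s['image'][260:335,210:285],8)
E
```

```text
clock: 4.5
eef_pos: [489.6, -22.7, 83.0]
ee_rot: [[0.004, 0.867, 0.499], [-0.001, 0.499, -0.867], [-1.0, 0.003, 0.003]]
wrist_force: [-7.5, 1.2, 27.4]
gripper_width: 54.2
clock: 4.9
eef_pos: [492.0, -22.6, 219.1]
ee_rot: [[0.014, 0.867, 0.499], [-0.002, 0.499, -0.867], [-1.0, 0.011, 0.009]]
wrist_force: [1.5, -0.1, -0.9]
gripper_width: 54.1
```

View pics/s5.png

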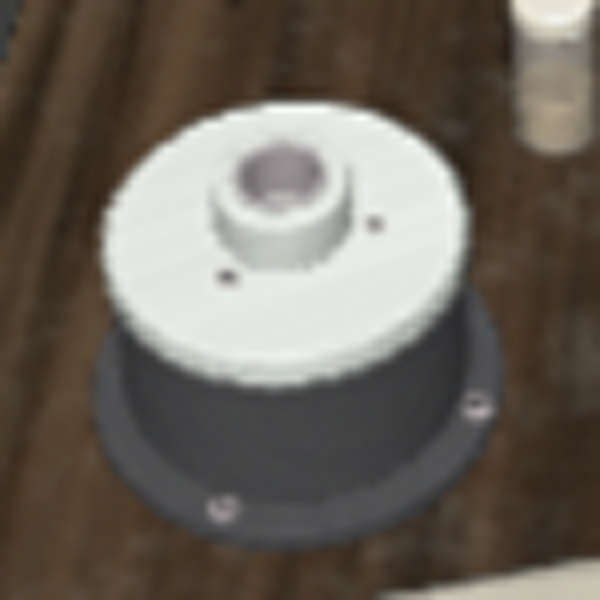

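Run:
```python
from h import *
s=load('side')
# initial image
a=cv2.imread('pics/s2.png').astype(np.float32).mean(-1);b=cv2.imread('pics/s5.png').astype(np.float32).mean(-1)
for n,(y0,y1,x0,x1) in dict(collar=(130,285,190,400),screws=(190,300,190,400),allcap=(70,400,90,480),foot=(440,560,150,500)).items():
    best=None;T=a[y0:y1,x0:x1];pad=30
    W=b[y0-pad:y1+pad,x0-pad:x1+pad] 
    r=cv2.matchTemplate(W,T,cv2.TM_CCOEFF_NORMED);_,m,_,l=cv2.minMaxLoc(r);print(n,m,l[0]-pad,l[1]-pad)
for z in (85,80): print(proj(s,[489,-23,z]),proj(s,[489,-23,z-18]))
```

```text
collar 0.9842711687088013 1 12
screws 0.974606990814209 1 12
allcap 0.9955813884735107 1 11
foot 0.997805655002594 0 0
(np.float64(244.45029587052858), np.float64(279.63279428110746)) (np.float64(245.04563090547168), np.float64(286.0076539977518))
(np.float64(244.61720964495862), np.float64(281.42011038769067)) (np.float64(245.20830676237904), np.float64(287.7495903969233))
```

Run:
```python
from h import *
a=cv2.imread('pics/s2.png',0).astype(np.float32);b=cv2.imread('pics/s5.png',0).astype(np.float32)
a=cv2.GaussianBlur(a,(0,0),4);b=cv2.GaussianBlur(b,(0,0),4)
def ecc(y0,y1,x0,x1):
    m=np.zeros(a.shape,np.uint8);m[y0:y1,x0:x1]=255
    W=np.array([[1,0,0],[0,1,12]],np.float32)
    c,W=cv2.findTransformECC(a,b,W,cv2.MOTION_TRANSLATION,(3,200,1e-6),m,5);return c,W[:,2]
for r in((130,285,190,400),(190,300,190,400),(80,130,120,450),(300,345,130,430),(440,560,150,500)):
    try:print(r,ecc(*r))
    except Exception as e:print(r,'x')
s=load('side');d=s['depth']
P=lambda u,v:pt(s,u,v)
zs=[P(u,v)[2] for u in range(228,262) for v in range(296,303)];print(np.median(zs))
```

```text
(130, 285, 190, 400) (0.9917229479817394, array([ 1.2557447, 12.035714 ], dtype=float32))
(190, 300, 190, 400) (0.9856982617955398, array([ 1.1813089, 11.756199 ], dtype=float32))
(80, 130, 120, 450) (0.995925498292741, array([ 0.5033599, 11.068995 ], dtype=float32))
(300, 345, 130, 430) (0.9912740582121308, array([ 1.831384, 16.443865], dtype=float32))
(440, 560, 150, 500) (0.9990589500487503, array([-0.03586229, -0.04124636], dtype=float32))
61.5427287903843
```

```bash
python3 -m jog '[[54,30,0,0,0,0.4,-0.7],[54,80,0,-2,0,0.4,-0.7],[54,120,0,-2,0,0.4,-0.7],[54,127,0,-2,0,0.4,-0.7],[54,129,0,-2,0,0.4,-0.7],[54,129,0,-2,0,0.4,-0.7]]'
python3 -m jog '[[54,2,0,0,0,0,0],[54,4,0,0,0,0,0],[54,6,0,0,0,0,0],[54,8,0,0,0,0,0],[54,9.5,0,0,0,0,0]]'
```

```text
clock: 5.55
eef_pos: [492.0, -21.1, 88.1]
ee_rot: [[-0.003, 0.867, 0.499], [-0.002, 0.499, -0.867], [-1.0, -0.003, 0.0]]
wrist_force: [0.0, -0.1, 0.2]
gripper_width: 53.9
clock: 6.05
eef_pos: [492.9, -21.2, 82.6]
ee_rot: [[0.002, 0.867, 0.499], [-0.002, 0.499, -0.867], [-1.0, 0.0, 0.003]]
wrist_force: [-17.4, 1.8, 65.9]
gripper_width: 54.1
```

```bash
python3 -m jog '[[54,-10,0,0,0,0,0],[54,-50,0,0,0,0,0],[54,-100,0,0,0,0,0],[54,-140,0,0,0,0,0],[54,-170,0,0,0,0,0],[54,-180,0,0,0,0,0]]'
python3 - <<'E'
from h import *
s=cam('side')
save('s6',s['image'][260:335,210:285],8)
o=cv2.imread('pics/s2.png',0).astype(np.float32)
a=cv2.imread('pics/s5.png',0).astype(np.float32);b=cv2.imread('pics/s6.png',0).astype(np.float32)
a=cv2.GaussianBlur(a,(0,0),4);b=cv2.GaussianBlur(b,(0,0),4);o=cv2.GaussianBlur(o,(0,0),4)
for y0,y1,x0,x1 in((145,300,190,400),(90,150,120,450),(310,400,130,430)):
    m=np.zeros(a.shape,np.uint8);m[y0:y1,x0:x1]=255
    for q in(a,o):
        W=np.array([[1,0,0],[0,1,0]],np.float32)
        print(cv2.findTransformECC(b,q,W,cv2.MOTION_TRANSLATION,(3,200,1e-6),m,5)[1][:,2])
E
```

```text
clock: 6.65
eef_pos: [493.8, -20.8, 266.2]
ee_rot: [[0.007, 0.867, 0.499], [-0.002, 0.499, -0.867], [-1.0, 0.005, 0.005]]
wrist_force: [0.2, -0.6, -0.2]
gripper_width: 53.9
[-0.00719471 -0.00694761]
[ -1.3006129 -11.577665 ]
[ 0.02538582 -0.02557027]
[ -1.2048028 -11.426229 ]
[0.01732322 0.05215468]
[ -1.681126 -12.284813]
```

View pics/s6.png

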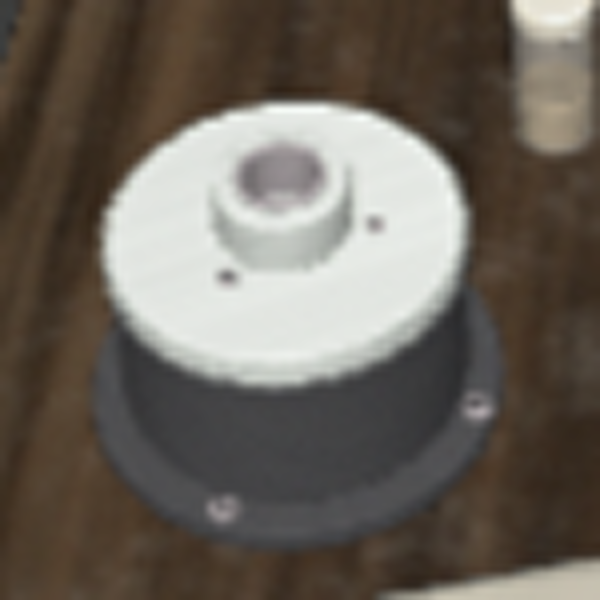

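```bash
python3 -m jog '[[60,0,17,-30,3,0,0],[60,0,38,-66,7,0,0],[60,0,59,-104,11,0,0],[60,0,80,-141,15,0,0],[60,0,102,-179,19,0.1,-0.2],[60,0,123,-216,23,0.2,-0.3],[60,0,144,-252,27,0.2,-0.3],[60,0,160,-280,30,0.2,-0.35],[60,0,168.8,-296.2,30,0.2,-0.35],[60,0,168.8,-296.2,30,0.2,-0.35],[60,0,168.8,-296.2,30,0.2,-0.35]]'
python3 - <<'E'
from h import *
s=cam('side');t=cam('top')
save('s7',s['image'][100:260,190:350],4)
save('t7',t['image'][150:300,110:260],4)
E
```

```text
clock: 7.8
eef_pos: [492.0, 319.5, 264.3]
ee_rot: [[-0.001, 1.0, 0.0], [-0.002, 0.0, -1.0], [-1.0, -0.001, 0.002]]
wrist_force: [-0.0, -1.0, -0.3]
gripper_width: 60.1
```

View pics/s7.png

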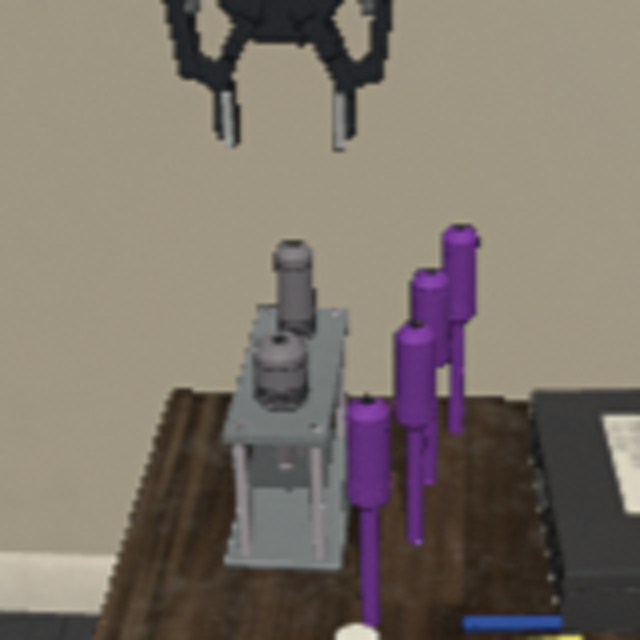

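View pics/t7.png

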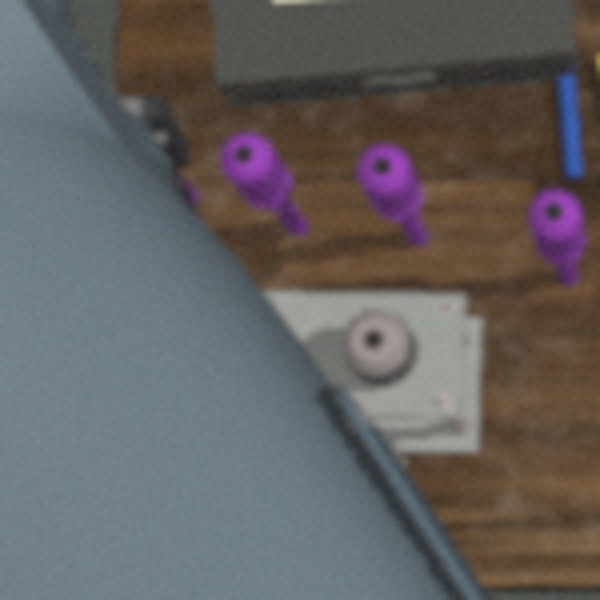

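Run:
```python
from h import *
s=load('side')
for z in(239,244,264): print(z,(np.array(proj(s,[492,319.5,z]))-[190,100])*4)
for x,y in((492,319.5),(494,318)): print((np.array(proj(s,[x,y,175]))-[190,100])*4,(np.array(proj(s,[x,y,105]))-[190,100])*4)
print(ptz(s,190+293/4,100+244/4,175))
save('s8',s['image'][85:190,220:290],7)
```

```text
239 [285.28619873 149.76354081]
244 [284.93873595 142.25848238]
264 [283.52827862 111.79316266]
[289.56085252 242.09437013] [293.89672414 335.74748014]
[292.39927661 243.23882955] [296.63282424 336.96707945]
[494.49857401 316.97072319 175.        ]
```

View pics/s8.png

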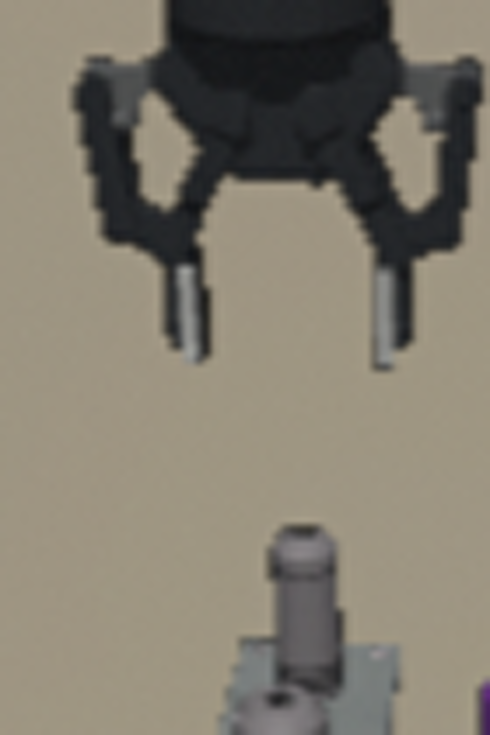

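```bash
python3 -m jog '[[60,35,1.3,-0.5,0,0,0],[60,75,1.3,-0.5,0,0,0],[60,100,1.3,-0.5,0,0,0],[60,112,1.3,-0.5,0,0,0],[60,117,1.3,-0.5,0,0,0],[60,117,1.3,-0.5,0,0,0]]'
python3 - <<'E'
from h import *
s=cam('side')
save('s9',s['image'][105:210,220:300],7)
E
```

```text
clock: 8.5
eef_pos: [493.9, 318.8, 148.5]
ee_rot: [[0.0, 1.0, -0.002], [-0.001, -0.002, -1.0], [-1.0, 0.0, 0.001]]
wrist_force: [0.7, -0.6, 1.0]
gripper_width: 60.0
```

View pics/s9.png

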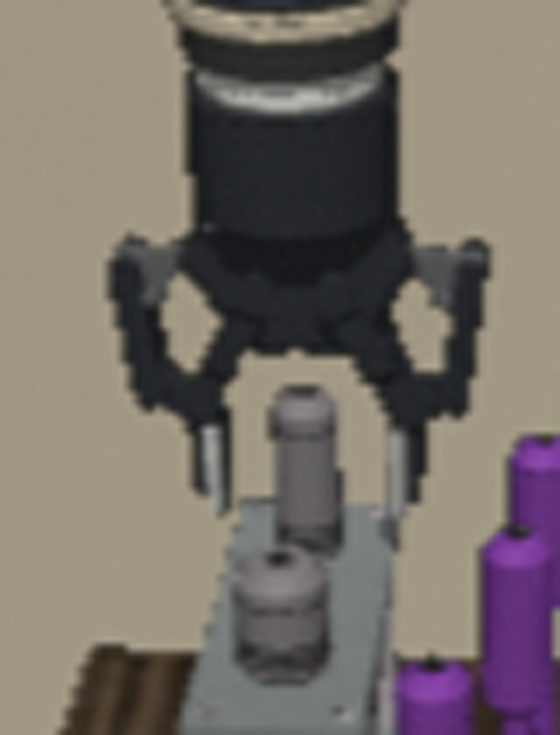

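```bash
python3 -m jog '[[40,0,0,-1,0,0,0],[30,0,0,-1,0,0,0],[24,0,0,-1,0,0,0],[20,0,0,-1,0,0,0],[20,0,0,-1,0,0,0],[20,0,0,-1,0,0,0],[20,0,0,-1,0,0,0],[20,0,0,-1,0,0,0]]' 50
```

```text
clock: 9.35
eef_pos: [494.7, 320.5, 150.2]
ee_rot: [[0.003, 1.0, -0.002], [0.001, -0.002, -1.0], [-1.0, 0.003, -0.001]]
wrist_force: [0.7, -0.2, 6.4]
gripper_width: 24.7
```

```bash
python3 -m jog '[[20,-5,0,0,0,0,0],[20,-12,0,0,0,0,0],[20,-20,0,0,0,0,0],[20,-28,0,0,0,0,0],[20,-30,0,0,0,0,0],[20,-30,0,0,0,0,0]]'
python3 - <<'E'
from h import *
s=cam('side')
save('s10',s['image'][85:215,210:300],6)
E
```

```text
clock: 9.95
eef_pos: [494.8, 320.6, 180.7]
ee_rot: [[0.003, 1.0, -0.002], [0.001, -0.002, -1.0], [-1.0, 0.003, -0.001]]
wrist_force: [-0.1, 0.1, -1.1]
gripper_width: 24.8
```

View pics/s10.png

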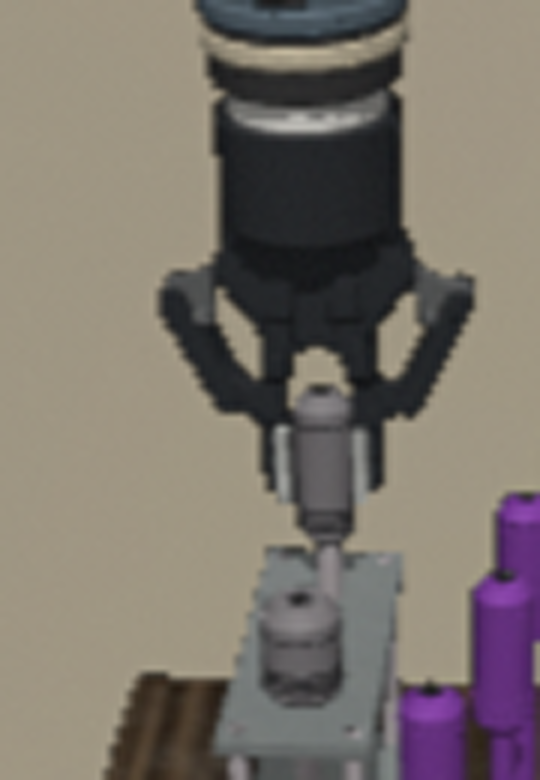

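```bash
python3 -m jog '[[20,-15,0,0,0,0,0],[20,-40,0,0,0,0,0],[20,-70,0,0,0,0,0],[20,-100,0,0,0,0,0],[20,-122,0,0,0,0,0],[20,-130,0,0,0,0,0],[20,-130,0,0,0,0,0],[20,-130,0,0,0,0,0]]'
python3 - <<'E'
from h import *
s=cam('side');t=cam('top')
save('s11',s['image'][20:190,200:310],4.5)
save('t11',t['image'][150:300,110:260],4)
E
```

```text
clock: 10.8
eef_pos: [494.1, 320.2, 308.9]
ee_rot: [[0.002, 1.0, -0.002], [-0.0, -0.002, -1.0], [-1.0, 0.002, 0.0]]
wrist_force: [0.3, -0.4, -1.0]
gripper_width: 24.7
```

View pics/s11.png

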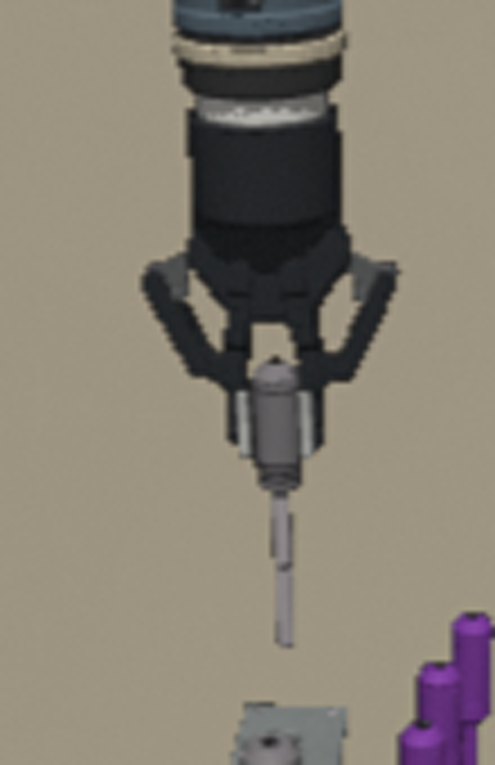

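View pics/t11.png

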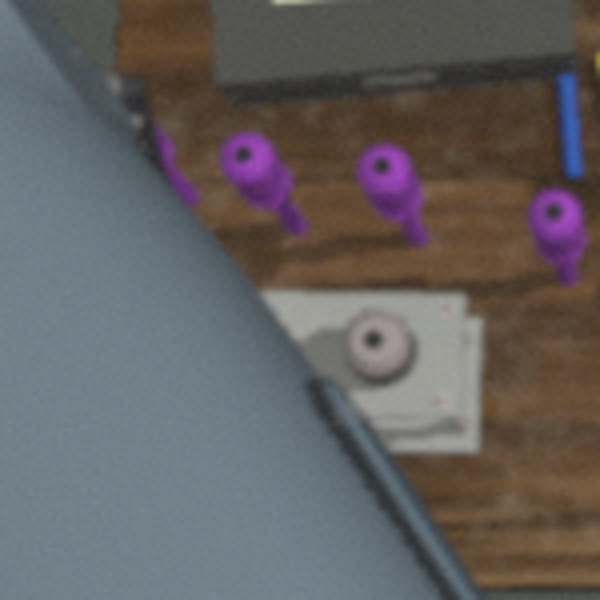

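```bash
python3 -m jog '[[20,0,0,12,0,0,0],[20,0,-1,38,0,0,0],[20,0,-1,72,0,0,0],[20,0,-2,110,0,0,0],[20,0,-2,150,0,0,0],[20,0,-3,190,0,0,0],[20,0,-3,230,0,0,0],[20,0,-4,268,0,0,0],[20,0,-4.7,302,0,0,0],[20,0,-4.7,328,0,0,0],[20,0,-4.7,340,0,0,0],[20,0,-4.7,342.7,0,0,0]]'
python3 -m jog '[[20,0,0,0,0,0,0],[20,0,0,0,0,0,0],[20,0,0,0,0,0,0]]'
python3 - <<'E'
from h import *
s=cam('side');t=cam('top')
save('s12',s['image'][130:320,180:310],4)
save('t12',t['image'][150:290,270:410],3)
np.savez('s12',**s)
E
```

```text
clock: 12.1
eef_pos: [488.1, -23.9, 308.5]
ee_rot: [[0.0, 1.0, -0.004], [-0.0, -0.004, -1.0], [-1.0, 0.0, 0.0]]
wrist_force: [0.6, 0.2, -1.0]
gripper_width: 24.4
clock: 12.4
eef_pos: [488.1, -23.0, 308.4]
ee_rot: [[0.0, 1.0, -0.003], [-0.0, -0.003, -1.0], [-1.0, 0.0, 0.0]]
wrist_force: [0.8, 0.5, -1.0]
gripper_width: 25.1
```

View pics/s12.png

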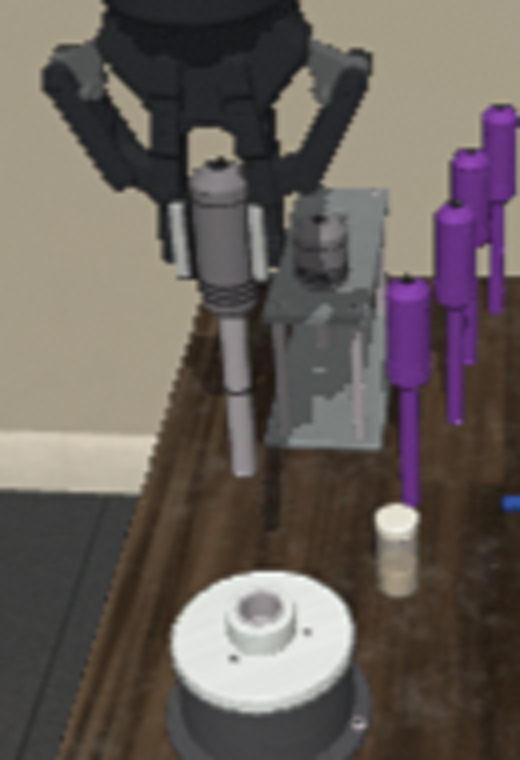

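View pics/t12.png

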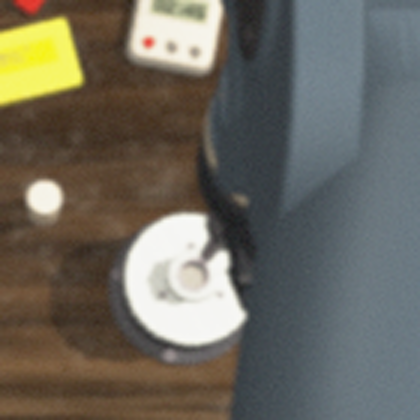

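Run:
```python
from h import *
s=load('side');t=load('top')
for z in(308-140+165,308-140+95,308-140+51,168): print(z,(np.array(proj(s,[488.1,-23,z]))-[180,130])*4)
# depth of stem
v,u=np.mgrid[0:420,0:560]
for n,c in(('s',s),('t',t)):
    d=c['depth'];k=f(c)
    P=(np.stack([(u-c['cx'])/k*d,(v-c['cy'])/k*d,d,np.ones_like(d)],-1)@c['pose'].T)[...,:3]
    for z0 in range(165,345,10):
        m=(abs(P[...,0]-488)<22)&(abs(P[...,1]+23)<25)&(P[...,2]>z0)&(P[...,2]<=z0+10)
        q=P[m]
        if len(q)>2: print(n,z0,len(q),np.median(q,0).round(1),q.min(0).round(1),q.max(0).round(1))
save('t13',t['image'][205:275,300:370],8)
save('s13',s['image'][165:255,215:260],8)
```

```text
333 [215.18774872 165.20833516]
263 [228.41154905 305.47997133]
219 [235.96827455 385.63803657]
168 [244.08980044 471.78722929]
s 165 16 [487.7 -24.3 171.2] [482.5 -26.3 168.8] [492.  -20.9 174.9]
s 175 23 [489.1 -25.3 179.9] [483.2 -27.4 175.6] [492.5 -17.8 184.6]
s 185 24 [488.2 -25.3 190.4] [481.8 -28.3 185.6] [492.  -21.9 194.1]
s 195 26 [487.9 -25.  200.7] [482.8 -27.8 195.3] [492.5 -22.2 204.5]
s 205 25 [488.  -25.4 210.3] [481.9 -27.4 205. ] [492.4 -18.6 214.3]
s 215 27 [488.5 -24.6 220.3] [482.3 -27.3 215.1] [492.  -21.9 224.9]
s 225 27 [487.8 -24.8 229.7] [483.3 -26.4 225.1] [492.6 -20.8 234.9]
s 235 26 [488.3 -25.4 239.3] [481.9 -26.7 235.3] [492.5 -19.7 244.9]
s 245 32 [488.2 -24.9 249.5] [483.1 -27.6 245.3] [492.5 -21.3 254.8]
s 255 13 [489.2 -25.  258.3] [484.2 -30.4 255.7] [492.8 -21.3 264.7]
s 265 60 [489.8 -31.3 270.6] [474.4 -34.7 265.1] [501.1 -21.1 274.9]
s 275 76 [488.8 -31.6 280. ] [469.  -35.2 275.1] [506.4 -23.7 285. ]
s 285 115 [488.3 -32.5 290.3] [467.  -37.4 285.4] [509.  -25.8 295. ]
s 295 132 [487.7 -32.5 300. ] [466.1 -37.2 295. ] [509.4 -24.1 304.9]
s 30
[... 393 characters left out ...]
87.2 -15.8 184.9]
t 185 3 [481.7 -18.6 191.4] [481.6 -22.3 190.6] [483.1 -16.4 193.7]
t 195 7 [482.1 -17.5 201.5] [480.7 -22.5 196. ] [487.2 -15.5 204.7]
t 205 6 [482.  -18.9 211.1] [481.  -21.6 205.4] [483.7 -16.1 213.7]
t 215 5 [483.8 -16.8 219.9] [481.5 -18.3 215.8] [486.1 -15.3 224.7]
t 225 4 [482.1 -18.3 229.5] [481.4 -20.  225.5] [484.5 -16.1 234.2]
t 265 4 [478.4 -11.5 272.7] [477.  -12.6 271.3] [482.1  -9.1 273.4]
t 275 14 [481.8 -10.1 279.8] [475.6 -14.4 277.2] [491.   -8.1 284.9]
t 285 15 [477.2 -13.4 291.4] [466.1 -17.9 285.7] [486.7  -8.4 294.3]
t 295 14 [477.6 -12.3 300.8] [468.2 -15.3 295.5] [488.2  -8.4 303.7]
t 305 5 [480.6 -10.  308.9] [478.4 -11.2 308.1] [484.   -8.4 312.3]
```

View pics/t13.png

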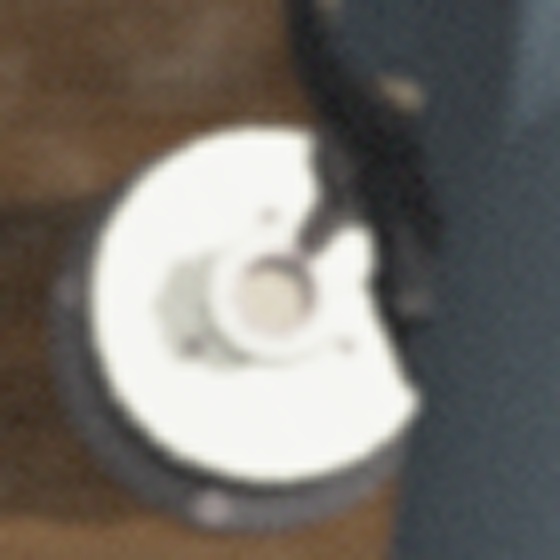

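View pics/s13.png

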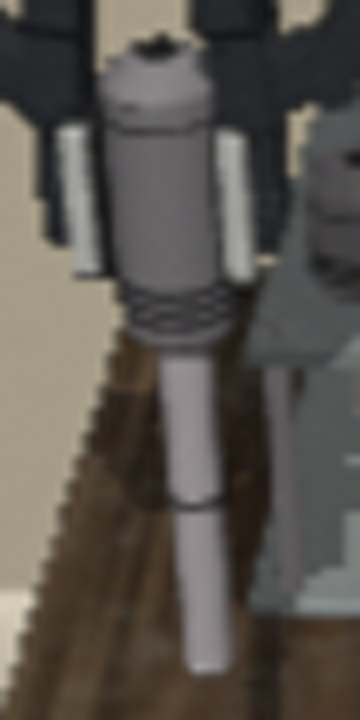

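```bash
python3 -m jog '[[20,10,1,1,0,0,0],[20,30,1,1,0,0,0],[20,50,1,1,0,0,0],[20,65,1,1,0,0,0],[20,72,1,1,0,0,0],[20,73,1,1,0,0,0],[20,73,1,1,0,0,0],[20,73,1,1,0,0,0]]'
python3 - <<'E'
from h import *
s=cam('side');t=cam('top')
save('t14',t['image'][205:275,300:370],8)
save('s14',s['image'][230:310,205:285],8)
E
```

```text
clock: 13.3
eef_pos: [489.5, -24.1, 236.1]
ee_rot: [[0.001, 1.0, -0.003], [-0.0, -0.003, -1.0], [-1.0, 0.001, 0.0]]
wrist_force: [0.4, 0.3, -0.9]
gripper_width: 24.7
```

View pics/t14.png

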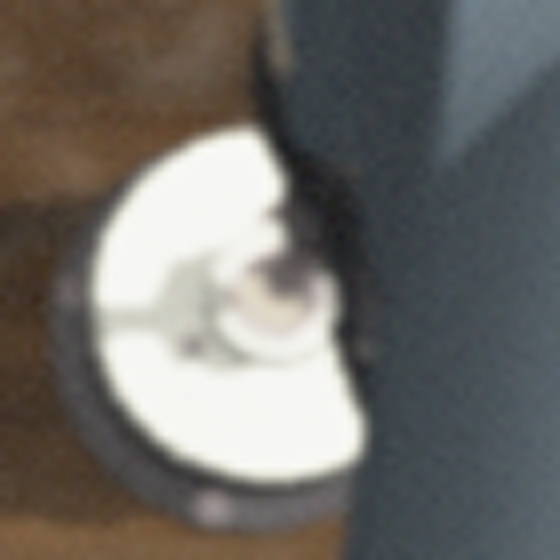

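View pics/s14.png

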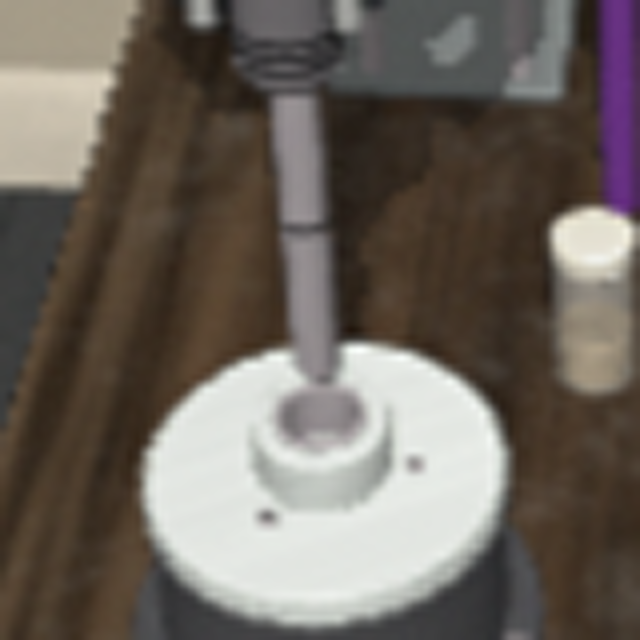

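```bash
cat > fit.py <<'E'
from h import *
from scipy.optimize import least_squares
def cloud(c):
    v,u=np.mgrid[0:420,0:560]; d=c['depth'];k=f(c)
    return (np.stack([(u-c['cx'])/k*d,(v-c['cy'])/k*d,d,np.ones_like(d)],-1)@c['pose'].T)[...,:3]
def circ(q,r,x0):
    g=lambda p:np.hypot(q[:,0]-p[0],q[:,1]-p[1])-r
    s=least_squares(g,x0,loss='soft_l1',f_scale=.7); cov=np.linalg.inv(s.jac.T@s.jac)*np.var(s.fun)
    return s.x.round(2),np.sqrt(np.diag(cov)).round(2),len(q),np.sqrt(np.mean(s.fun**2)).round(2)
def run(c,zt0,zt1,ctr=(489,-23)):
    P=cloud(c);x,y,z=P[...,0],P[...,1],P[...,2];h=np.hypot(x-ctr[0],y-ctr[1])
    q=P[(h<11)&(z>zt0)&(z<zt1)]
    if len(q)>8: print('stem',circ(q,5.5,ctr))
    b=(np.median(z[(h>24)&(h<40)&(z>50)&(z<75)])); print('flange z',b)
    q=P[(h>14)&(h<22)&(z>b+3)&(z<b+15)];print('collar wall',circ(q,18,ctr))
    q=P[(h>40)&(h<50)&(z>15)&(z<55)];print('housing wall',circ(q,46,ctr))
if __name__=='__main__':
    for n in('side','top'):
        c=load(n);print(n);run(c,105,160)
    for n in('side',):
        c=load(n)
        for z0 in(100,115,130,145,160): 
            P=cloud(c);q=P[(np.hypot(P[...,0]-489,P[...,1]+23)<11)&(P[...,2]>z0)&(P[...,2]<z0+15)];print(z0,circ(q,5.5,(489,-23)))
    s=load('side');t=load('top')
    for z in(80,95,96,97,146): print(z,(np.array(proj(s,[489.5,-24.1,z]))-[205,230])*8+3.5,(np.array(proj(t,[489.5,-24.1,z]))-[300,205])*8+3.5)
E
python3 fit.py
```

```text
side
stem (array([488.54, -21.73]), array([0.16, 0.13]), 120, np.float64(0.81))
flange z 61.55700038233971
collar wall (array([488.12, -21.48]), array([0.21, 0.16]), 74, np.float64(0.81))
housing wall (array([487.96, -21.55]), array([0.08, 0.06]), 569, np.float64(0.83))
top
stem (array([488.41, -22.4 ]), array([0.1 , 0.12]), 24, np.float64(0.32))
flange z 61.283903259378576
collar wall (array([488.5 , -22.12]), array([0.66, 0.76]), 37, np.float64(1.86))
housing wall (array([487.84, -22.55]), array([0.1 , 0.11]), 94, np.float64(0.57))
100 (array([488.36, -21.68]), array([0.26, 0.26]), 37, np.float64(0.84))
115 (array([489.1 , -21.66]), array([0.55, 0.36]), 27, np.float64(1.02))
130 (array([488.66, -21.69]), array([0.22, 0.17]), 34, np.float64(0.62))
145 (array([488.29, -21.83]), array([0.28, 0.21]), 33, np.float64(0.69))
160 (array([488.75, -21.79]), array([0.24, 0.22]), 37, np.float64(0.74))
80 [321.77336989 418.03404616] [286.50512541 284.41828272]
95 [317.74825766 374.81180343] [292.8773211  275.27407257]
96 [317.47679601 371.89680867] [293.30811933 274.65586972]
97 [317.20493944 368.97757313] [293.73967692 274.03657717]
146 [303.38157052 220.54021975] [315.8599105  242.29366244]
```

```bash
python3 -m jog '[[20,0,-0.5,0,0,0,0],[20,3,-0.5,0,0,0,0],[20,8,-0.5,0,0,0,0],[20,14,-0.5,0,0,0,0],[20,20,-0.5,0,0,0,0],[20,26,-0.5,0,0,0,0],[20,30,-0.5,0,0,0,0],[20,30,-0.5,0,0,0,0],[20,30,-0.5,0,0,0,0]]'
python3 - <<'E'
from fit import *
s=cam('side');t=cam('top')
for c in(s,t): run(c,90,160)
save('t15',t['image'][215:260,310:355],10)
save('s15',s['image'][240:300,215:275],10)
E
```

```text
clock: 14.3
eef_pos: [489.0, -24.2, 206.1]
ee_rot: [[0.001, 1.0, -0.003], [-0.0, -0.003, -1.0], [-1.0, 0.001, 0.0]]
wrist_force: [0.3, -0.3, -0.5]
gripper_width: 24.5
stem (array([488.11, -21.88]), array([0.14, 0.12]), 144, np.float64(0.8))
flange z 61.63286260570885
collar wall (array([488.08, -21.39]), array([0.2 , 0.17]), 77, np.float64(0.81))
housing wall (array([487.92, -21.54]), array([0.07, 0.05]), 572, np.float64(0.76))
stem (array([487.83, -22.39]), array([0.11, 0.11]), 17, np.float64(0.26))
flange z 61.61385375220175
collar wall (array([488.17, -22.65]), array([0.46, 0.58]), 28, np.float64(1.41))
housing wall (array([487.82, -22.55]), array([0.06, 0.06]), 94, np.float64(0.32))
```

View pics/s15.png

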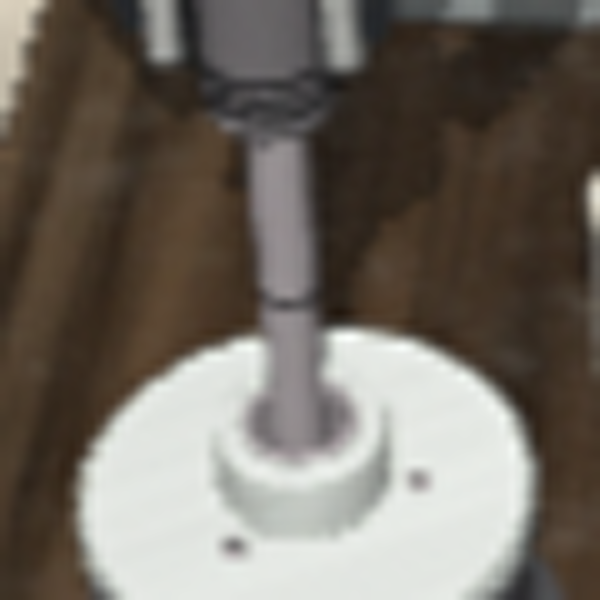

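View pics/t15.png

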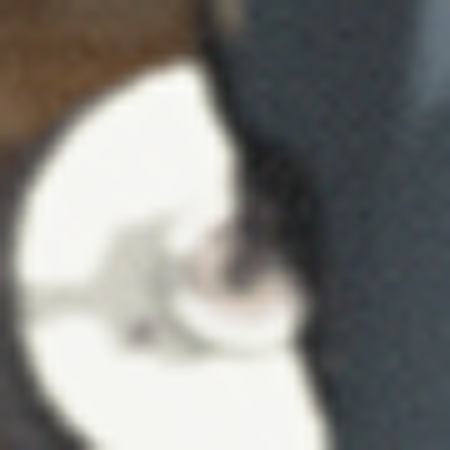

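Run:
```python
from fit import *
s=load('side')
save('s16',s['image'][262:276,236:252],40)
for z in(112,114,115,116,117,118): print(z,(np.array(proj(s,[489.25,-27.3,z]))-[236,262])*40+19.5)
# mouth inner edge near: z 80
for z in(79.6,80): print(z,[((np.array(proj(s,[488+1.04*r/5,-21.6-4.89*r/5,z]))-[215,240])*10+4.5).round(1) for r in(-10,10,18)])
```

```text
112 [312.88992855 389.89247896]
114 [310.07438422 359.95474777]
115 [308.66348902 344.95267493]
116 [307.25050564 329.9283984 ]
117 [305.83542944 314.88186885]
118 [304.41825576 299.8130368 ]
79.6 [array([293.7, 380.7]), array([300.1, 450. ]), array([302.8, 478.5])]
80 [array([293.6, 379.3]), array([300. , 448.6]), array([302.6, 477.1])]
```

View pics/s16.png

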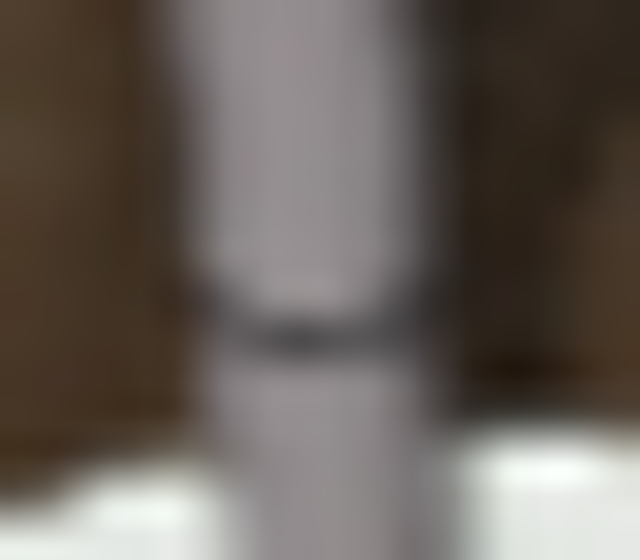

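```bash
python3 -m jog '[[20,3,0,0,0,0,0],[20,8,0,0,0,0,0],[20,13,0,0,0,0,0],[20,18,0,0,0,0,0],[20,23,0,0,0,0,0],[20,28,0,0,0,0,0],[20,32,0,0,0,0,0],[20,34.5,0,0,0,0,0],[20,35.7,0,0,0,0,0],[20,36,0,0,0,0,0],[20,36,0,0,0,0,0],[20,36,0,0,0,0,0]]'
python3 - <<'E'
from fit import *
s=cam('side');t=cam('top')
for c in(s,t): run(c,84,130)
save('s17',s['image'][260:300,220:270],14)
E
```

```text
clock: 15.6
eef_pos: [489.4, -24.2, 170.5]
ee_rot: [[0.002, 1.0, -0.003], [-0.0, -0.003, -1.0], [-1.0, 0.002, 0.0]]
wrist_force: [-0.2, -0.2, -0.5]
gripper_width: 24.7
stem (array([488.56, -22.01]), array([0.27, 0.21]), 78, np.float64(1.07))
flange z 61.5932613691532
collar wall (array([487.92, -21.34]), array([0.19, 0.16]), 80, np.float64(0.78))
housing wall (array([487.98, -21.57]), array([0.07, 0.05]), 579, np.float64(0.78))
flange z 61.26736967279419
collar wall (array([488.24, -22.28]), array([0.65, 0.79]), 26, np.float64(1.64))
housing wall (array([487.76, -22.58]), array([0.06, 0.06]), 88, np.float64(0.31))
```

View pics/s17.png

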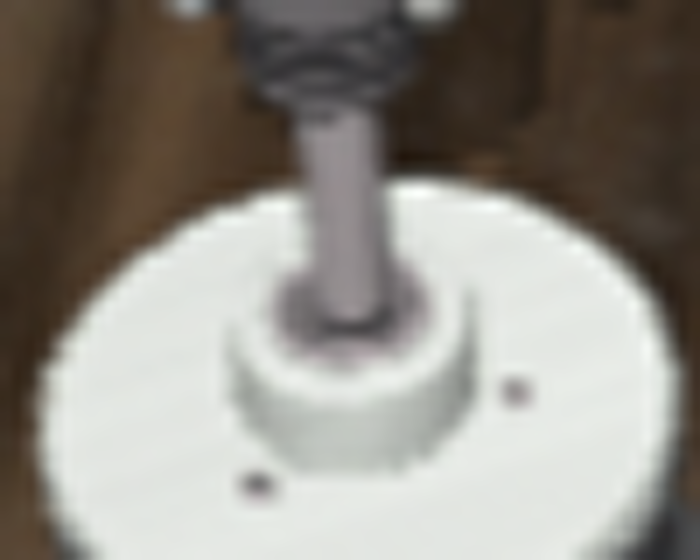

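Run:
```python
from fit import *
s=load('side')
save('s18',s['image'][276:290,236:252],40)
for z in(77,78,79,80,81,82): print(z,(np.array(proj(s,[489.7,-27.4,z]))-[236,276])*40+19.5)
```

```text
77 [369.40307259 341.64225297]
78 [368.07226973 327.42762196]
79 [366.73954944 313.19251053]
80 [365.40490759 298.93687439]
81 [364.06834001 284.66066911]
82 [362.72984254 270.36385014]
```

View pics/s18.png

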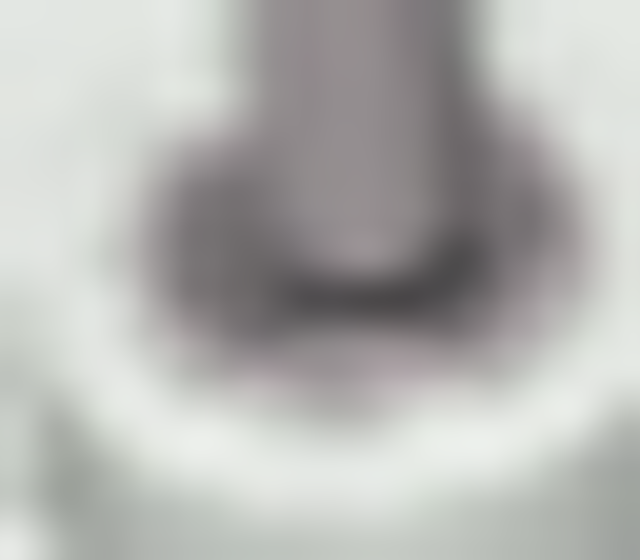

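```bash
python3 -m jog '[[20,0.2,-0.2,-0.2,0,0,0],[20,0.4,-0.4,-0.2,0,0,0],[20,0.4,-0.4,-0.2,0,0,0],[20,0.4,-0.4,-0.2,0,0,0],[20,0.4,-0.4,-0.2,0,0,0],[20,0.4,-0.4,-0.2,0,0,0],[20,0.4,-0.4,-0.2,0,0,0],[20,0.4,-0.4,-0.2,0,0,0],[20,0.4,-0.4,-0.2,0,0,0],[20,0.4,-0.4,-0.2,0,0,0],[20,0.4,-0.4,-0.2,0,0,0],[20,0.4,-0.4,-0.2,0,0,0]]'
python3 - <<'E'
from fit import *
s=cam('side');run(s,84,130)
save('s19',s['image'][270:294,232:256],24)
print(robot.state()['joint_velocities'].round(4))
E
```

```text
clock: 16.9
eef_pos: [489.0, -24.0, 170.1]
ee_rot: [[0.002, 1.0, -0.003], [-0.0, -0.003, -1.0], [-1.0, 0.002, 0.0]]
wrist_force: [0.9, 0.7, -0.2]
gripper_width: 24.9
stem (array([488.18, -21.8 ]), array([0.35, 0.28]), 78, np.float64(1.42))
flange z 61.702428190330124
collar wall (array([487.99, -21.51]), array([0.23, 0.2 ]), 75, np.float64(0.92))
housing wall (array([488.  , -21.58]), array([0.07, 0.05]), 575, np.float64(0.78))
[ 0.0007  0.0006 -0.0003 -0.0016  0.0024 -0.0009]
```

View pics/s19.png

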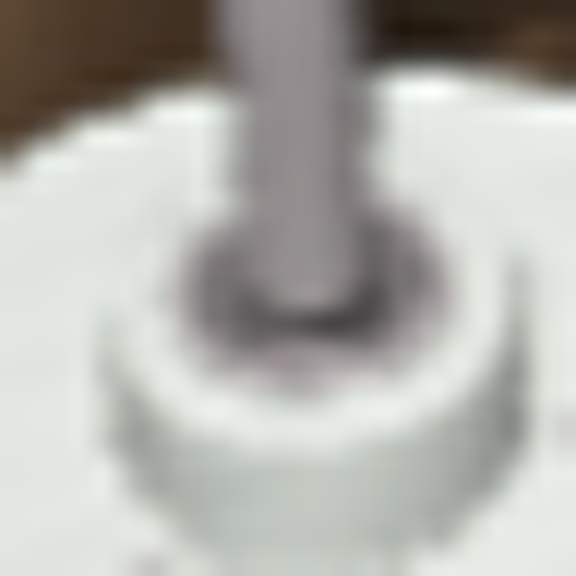

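The stem is centred and the ring is level with the mouth of the hole. Next I'll hold still for the reading.

```bash
python3 -m jog '[[20,0,0,0,0,0,0],[20,0,0,0,0,0,0],[20,0,0,0,0,0,0],[20,0,0,0,0,0,0],[20,0,0,0,0,0,0],[20,0,0,0,0,0,0],[20,0,0,0,0,0,0],[20,0,0,0,0,0,0],[20,0,0,0,0,0,0],[20,0,0,0,0,0,0],[20,0,0,0,0,0,0],[20,0,0,0,0,0,0]]'
python3 -m jog '[[20,0,0,0,0,0,0],[20,0,0,0,0,0,0],[20,0,0,0,0,0,0],[20,0,0,0,0,0,0],[20,0,0,0,0,0,0],[20,0,0,0,0,0,0],[20,0,0,0,0,0,0],[20,0,0,0,0,0,0],[20,0,0,0,0,0,0],[20,0,0,0,0,0,0],[20,0,0,0,0,0,0],[20,0,0,0,0,0,0]]'
python3 - <<'E'
from fit import *
s=cam('side');run(s,84,130)
save('s20',s['image'],1.4)
E
```

```text
clock: 18.15
eef_pos: [488.9, -24.0, 170.1]
ee_rot: [[0.002, 1.0, -0.003], [-0.0, -0.003, -1.0], [-1.0, 0.002, 0.0]]
wrist_force: [0.5, 0.0, -1.6]
gripper_width: 24.4
clock: 19.35
eef_pos: [489.0, -24.0, 170.1]
ee_rot: [[0.002, 1.0, -0.003], [-0.0, -0.003, -1.0], [-1.0, 0.002, 0.0]]
wrist_force: [0.1, -0.4, -0.6]
gripper_width: 24.9
stem (array([488.03, -21.83]), array([0.39, 0.32]), 79, np.float64(1.56))
flange z 61.6823030824778
collar wall (array([488.06, -21.52]), array([0.21, 0.17]), 73, np.float64(0.79))
housing wall (array([487.93, -21.58]), array([0.08, 0.06]), 574, np.float64(0.82))
```

View pics/s20.png

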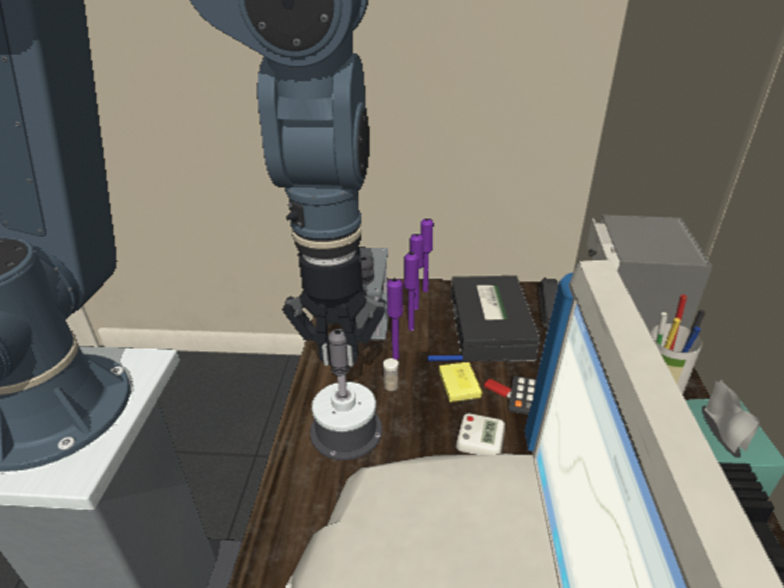

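```bash
python3 -c "
from station import robot
print(robot.job_done())"
```

```text
the job is handed in; nothing more can be done
None
```

The cap is pressed home, and the long probe is held upright in the guide hole with its depth ring level with the mouth. I handed the job in about 19.4 s into the 64 s allowed, with the gripper still holding the probe.

- **Cap:** I pressed it with both fingers straddling the collar. It went down until it stopped under about 27 N. A second press at 66 N did not move it further in the images. The flange then read 61.6 mm against the 62 mm expected. The image shift before and after came out a little small, about 4.2 mm instead of 5 mm. I took it as home because it did not move under 66 N.
- **Probe:** I took the slim grey probe from the far (+y) hole of the stand, carried it above the short probe, and lowered it into the hole. The last wrist forces were close to the probe's weight, with no sign of contact.
- **Final hold:** I held still for more than 2.4 s.
    - **Centring:** the stem was centred to about 0.3 mm by the side camera's depth fit. The arm hid the stem from the top camera at that depth. Its last usable fit, with the ring 36 mm higher, agreed to about 0.2 mm.
    - **Depth:** the ring read 80.4 mm, so I lowered it another 0.4 mm to the 80 mm mouth. That puts the stem tip about 10 mm above the tile.
- **Other items:** the vial and the purple look-alikes look unmoved in the last side picture. The short probe is partly behind the arm there, and the spare dish is out of that camera's view. The arm did not go near the dish.
- **Disagreement:** the gripper read about 24.7 mm on the 26 mm handle. The grip held steady throughout.

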